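# Load the tempering bath with the process bottles in order

### The job

The four capped chemical bottles stand on the white tray in the order of the process. Move them across into the four round collars of the tempering bath, keeping the same left-to-right order, each standing upright on the floor of its collar. Keep the bottles upright, set them down without dropping them, and leave the developing tank and the timer where they are.

Things in the scene. Friction and masses are not known exactly. Their poses are not given: they have to be found in the camera images.
- bottle_tall: The tall round brown bottle with a sloping shoulder and a narrow black screw cap (28 mm): straight body 44 mm in diameter up to 73 mm, 115 mm high in all. Closed, under 0.35 kg. Origin at the centre of its underside, z up. At the start it stands upright in the row on the white tray (tray floor 4 mm above the table, rim 18 mm high).
- bottle_jar: The squat wide round brown jar with a broad black lid (47 mm): straight body 50 mm in diameter up to 54 mm, 78 mm high in all. Closed, under 0.35 kg. Origin at the centre of its underside, z up. At the start it stands upright in the row on the white tray (tray floor 4 mm above the table, rim 18 mm high).
- bottle_square: The square brown bottle with a narrow black cap (26 mm): body 36 x 36 mm in plan, 80 mm high, 105 mm in all; its x and y axes are square to its flat sides. Closed, under 0.35 kg. Origin at the centre of its underside, z up. At the start it stands upright in the row on the white tray (tray floor 4 mm above the table, rim 18 mm high).
- bottle_slim: The slim round brown bottle with a pointed black spout: straight body 36 mm in diameter up to 66 mm, 102 mm high in all. Closed, under 0.35 kg. Origin at the centre of its underside, z up. At the start it stands upright in the row on the white tray (tray floor 4 mm above the table, rim 18 mm high).
- well_tall: One of four like white round collars standing in a straight row on the tempering bath (row spacing 82 mm): inside diameter 68 mm, outside 74 mm, wall 22 mm high. Origin at the centre of its floor, which lies 40 mm above the table; z up, y along the row to the left, x across the row, away from the tray. Its place in the row is drawn afresh, but it always has the same place in the row of collars, counted from the left, as bottle_tall has in the row of bottles at the start.
- well_jar: One of four like white round collars standing in a straight row on the tempering bath (row spacing 82 mm): inside diameter 68 mm, outside 74 mm, wall 22 mm high. Origin at the centre of its floor, which lies 40 mm above the table; z up, y along the row to the left, x across the row, away from the tray. Its place in the row is drawn afresh, but it always has the same place in the row of collars, counted from the left, as bottle_jar has in the row of bottles at the start.
- well_square: One of four like white round collars standing in a straight row on the tempering bath (row spacing 82 mm): inside diameter 68 mm, outside 74 mm, wall 22 mm high. Origin at the centre of its floor, which lies 40 mm above the table; z up, y along the row to the left, x across the row, away from the tray. Its place in the row is drawn afresh, but it always has the same place in the row of collars, counted from the left, as bottle_square has in the row of bottles at the start.
- well_slim: One of four like white round collars standing in a straight row on the tempering bath (row spacing 82 mm): inside diameter 68 mm, outside 74 mm, wall 22 mm high. Origin at the centre of its floor, which lies 40 mm above the table; z up, y along the row to the left, x across the row, away from the tray. Its place in the row is drawn afresh, but it always has the same place in the row of collars, counted from the left, as bottle_slim has in the row of bottles at the start.
- tank: Bystander: black film developing tank with a lid, 90 mm in diameter, 125 mm high, left of the work. Origin at the centre of its underside.
- timer: Bystander: grey darkroom timer with a round white dial, 80 x 100 x 59 mm, right of the work. Origin at the centre of its underside.
There are look-alikes about, which are no part of the job. Leave any purple or red look-alike of the bottle_tall alone. What is shaped like the bottle_slim but purple or yellow is not meant.

How it is judged:
By the outcome, as a careful person would: the job done as asked, in the order asked, and still so for the second after the job is handed in, with the robot touching nothing.
It also fails if it takes over 99 s, if anything falls off the work surface, if the arm or the gripper's body presses on something with over 40 N, if the wrist force passes 120 N, or if a joint passes its speed limit or range.

### The arm

A 6-joint arm with a two-finger parallel gripper is mounted at the origin on the work surface. World frame = base frame: x ahead of the robot, y to its left, z up, the work surface at z = 0. Lengths are in m, angles in rad, forces in N, time in s.
With the tool pointing down it reaches from about 0.35 to 0.775 m from the base axis. Payload 5.5 kg.
Tool frame: the origin (TCP) lies at the very end of the fingers, on their centre line; the grasp point (between the pads) lies 19 mm behind it (env.grip_point_offset is the distance from the TCP to the grasp point, in m); z points along the fingers, y is the line along which they close (so a half turn about z gives the same grasp; the last joint's range is limited). The gripper opens to 85 mm and grips with 20 to 120 N. Pads are 22 mm wide; open, the fingers measure 114 mm over their backs; the gripper's body (76 mm by 85 mm) begins 54 mm behind the grasp point. The pads swing forward as they close: fully open they stand 13 mm farther back than shut.
Start: joints at [1.1, 0.313, 0.046, 1.304, 0, 1.431], TCP at [0.187, 0.544, 0.231] pointing down, gripper open.
Joint ranges: [-2.76, 2.76], [-0.86, 1.69], [-1.03, 1.26], [-2.2, 2.34], [-1.47, 1.5], [-3.14, 3.14]. Speed limits (rad/s): [2.57, 2.57, 3.14, 3.14, 3.14, 3.14].

### API

Orientations are given as a unit quaternion [w, x, y, z].
In Python, from workcell import sensors, imaging, workorder, env gives the robot as it stands.
- The arm moves only by the shell command python3 -m handwheel 'ROWS' [FORCE]. ROWS is JSON, a list of rows, each a list of 5 numbers: the shift along the tool's x, y, z in mm, then the turn about the tool's z in rad, then the opening, from 0 (shut) to 1 (fully open). A call has 1 to 8 rows; each row is the pose to reach, as a shift and turn from the pose commanded when the call began, along the tool's axes at that moment; what a row does not reach only later rows make up. A row lasts 1/10 s, in which the tool goes at most 50 mm and 8.59 degrees, less where a joint would pass 70% of its speed; a pose out of reach is approached as far as the arm can. A call with a gripper value outside its range is refused whole. The fingers move at their own pace and stop on an object; FORCE is the grip in N (left out, the last holds). Time passes only in rows, so rows that repeat a pose let the fingers close. It gives the time, the measured TCP pose, the force, the opening and the grip force at its end, in the units of the state.
- sensors.get_state(): the state, without advancing time (a new reading comes with each control period).
- imaging.read_camera(name): name is "scene" or "top" or "wrist"; returns a dict with "color" (400x640x3 uint8, blue, green, red), "z_map" (400x640 float32, m along the optical axis (not along the pixel's ray), 0 where there is no reading), "fx", "fy", "cx", "cy" (pixels), "k1" (the pictures are not rectified: a ray, as slopes to the right and down, at radius r is drawn at 1 + k1 r^2 times it, then the intrinsics apply), "xyz" and "rotation" of the camera in the world. Camera axes: x right, y down, z forward; pixel columns grow to the right and rows downward; lengths in m; the calibration is good to about 2 mm. A picture is of the moment at which its call begins.
- workorder.hand_in(): hands the job in; it is judged then, once.
The state is a dict: "clock": time; "joint_pos": joint angles; "qvel": joint speeds; "tau": joint torques, N m; "tcp_pos": TCP position; "orientation": TCP orientation; "wrist_force": force on the tool from outside, world axes, zero at the start; "ft_torque": the same for the moment, N m; "finger_gap": finger opening in m; "grip_force": force on a finger pad.
Only numpy, scipy, OpenCV 4.12 (cv2) and the standard library are available. Lean on these libraries where they do the work, as an engineer would, in place of code of your own. Each camera call takes 0.05 s, during which the arm holds its last target. There are 200 camera calls.

## Working session

There is one attempt and no reset: what is moved stays moved. The work goes in short steps, Python scripts to look and compute and a shell command to move; the robot and the scene stay as the last step left them, time stands still between calls to the robot, and variables do not carry over. Pictures are saved under pics/ and viewed, at most 14 in all, crops included, and the job is handed in when it is done.

```bash
mkdir -p pics; ls
cat > h.py <<'E'
import numpy as np, cv2
from workcell import sensors, imaging
def ray(c,u,v):
    x=(np.asarray(u,float)-c['cx'])/c['fx']; y=(np.asarray(v,float)-c['cy'])/c['fy']
    a,b=x.copy(),y.copy()
    for _ in range(20):
        s=1+c['k1']*(a*a+b*b); a,b=x/s,y/s
    return np.stack([a,b,np.ones_like(a)],-1)
def R(c):
    r=np.array(c['rotation'],float)
    if r.size==9: return r.reshape(3,3)
    from scipy.spatial.transform import Rotation
    return Rotation.from_quat(r[[1,2,3,0]]).as_matrix()
def plane(c,u,v,z):
    d=ray(c,u,v)@R(c).T; o=np.array(c['xyz']); t=(z-o[2])/d[...,2]
    return o+d*t[...,None]
def cloud(c):
    v,u=np.mgrid[:400,:640]; return (ray(c,u,v)*c['z_map'][...,None])@R(c).T+np.array(c['xyz'])
E
python3 - <<'E'
from h import *
s=sensors.get_state();print({k:np.round(v,3).tolist() for k,v in s.items()})
for n in ['top','scene']:
    c=imaging.read_camera(n);cv2.imwrite(f'pics/{n}0.png',c['color']);print(n,c['xyz'],c['rotation'],c['fx'],c['k1'])
E
```

```text
pics
{'clock': 0.0, 'joint_pos': [1.1, 0.314, 0.045, 1.304, 0.0, 1.431], 'qvel': [0.0, -0.002, 0.001, 0.001, -0.0, 0.001], 'tau': [0.002, -48.063, 29.853, 0.019, 0.0, -0.0], 'tcp_pos': [0.187, 0.543, 0.23], 'orientation': [-0.0, 0.165, 0.986, -0.001], 'wrist_force': [-0.046, 0.281, -0.032], 'ft_torque': [0.014, 0.011, -0.004], 'grip_force': 0.0, 'finger_gap': 0.085}
top [ 0.42584209 -0.02539927  1.10374714] [-0.02405259  0.70967015 -0.70362193  0.02656922] 404.3747014037088 -0.051800997449918416
scene [1.04128016 0.41360411 1.01167447] [-0.12830422  0.4049709   0.86346979 -0.27194947] 456.65578770833645 -0.04390409452978751
```

View pics/top0.png

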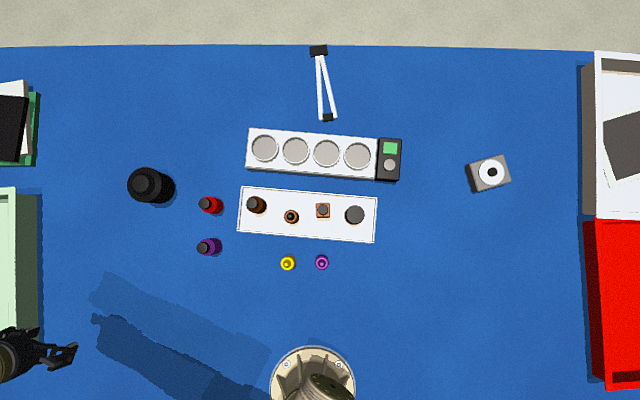

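View pics/scene0.png

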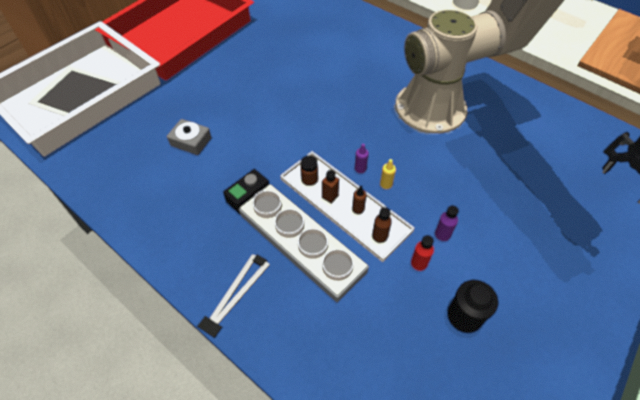

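The brown row in the top view, left to right, is tall (256,205), slim (291,216), square (322,210) and jar (354,215). The collars are at (265,148), (296,151), (327,153) and (357,156).
Look-alikes to leave alone: red tall (210,205), purple tall (208,247), yellow slim (288,263) and purple slim (321,262). By colour and by standing on the tray, the four brown ones are the right ones.

Run:
```python
from h import *
c=imaging.read_camera('top');P=cloud(c);im=c['color']
crop=cv2.resize(im[120:280,190:400],None,fx=3.6,fy=3.6,interpolation=cv2.INTER_CUBIC);cv2.imwrite('pics/crop1.png',crop)
s=imaging.read_camera('scene');Q=cloud(s)
H={'tall':(.119,256,205),'slim':(.106,291,216),'square':(.109,322,210),'jar':(.082,354,215)}
for n,(h,u,v) in H.items():
    p0=plane(c,u,v,h)
    for nm,X,cc in(('top',P,c),('scene',Q,s)):
        near=np.hypot(X[...,0]-p0[0],X[...,1]-p0[1])<.04
        m=near&(abs(X[...,2]-h)<.008)
        vv,uu=np.nonzero(m)
        q=X[m]; 
        r=cv2.minAreaRect(q[:,:2].astype(np.float32)*1000) if len(q)>3 else None
        print(n,nm,len(q),'maxz',X[near&(cc['z_map']>0)][:,2].max().round(3),'med',np.median(q,0).round(4),r)
        # body
        m=near&(X[...,2]>.03)&(X[...,2]<h-.01); q=X[m]; 
        if len(q): print('   body bbox',q.min(0).round(3),q.max(0).round(3))
for i,(u,v) in enumerate([(265,148),(296,151),(327,153),(357,156)]):
    p0=plane(c,u,v,.05)
    for nm,X in(('top',P),('scene',Q)):
        d=np.hypot(X[...,0]-p0[0],X[...,1]-p0[1])<.045
        m=d&(abs(X[...,2]-.062)<.006);q=X[m][:,:2].astype(np.float32)
        (e,r)=cv2.minEnclosingCircle(q*1000)
        f=d&(X[...,2]<.05)
        A=np.c_[2*q,np.ones(len(q))];w=np.linalg.lstsq(A,(q**2).sum(1),rcond=None)[0]
        print('well',i,nm,len(q),np.round(e,1),round(r,1),'fit',w[:2].round(4),np.sqrt(w[2]+w[0]**2+w[1]**2).round(4))
```

```text
tall top 102 maxz 0.124 med [0.4872 0.1515 0.1187] ((488.2657470703125, 151.97052001953125), (27.323047637939453, 25.040563583374023), 0.834547221660614)
   body bbox [0.466 0.131 0.03 ] [0.507 0.174 0.108]
tall scene 109 maxz 0.123 med [0.4912 0.1539 0.1196] ((488.9769287109375, 152.95790100097656), (26.52895164489746, 25.143003463745117), 7.110515117645264)
   body bbox [0.47  0.131 0.03 ] [0.511 0.174 0.108]
slim top 17 maxz 0.108 med [0.4566 0.0592 0.1042] ((457.65966796875, 59.87963104248047), (7.5916428565979, 10.378792762756348), 1.9730808734893799)
   body bbox [0.44  0.042 0.032] [0.475 0.075 0.095]
slim scene 18 maxz 0.109 med [0.4593 0.0609 0.1053] ((458.8382873535156, 60.08124542236328), (9.431387901306152, 8.384781837463379), 87.51273345947266)
   body bbox [0.442 0.043 0.03 ] [0.476 0.078 0.096]
square top 87 maxz 0.112 med [ 0.4743 -0.0219  0.1088] ((474.3739013671875, -23.088790893554688), (24.66578483581543, 22.221094131469727), 0.5377469658851624)
   body bbox [ 0.456 -0.04   0.033] [ 0.491 -0.006  0.089]
square scene 83 maxz 0.113 med [ 0.4767 -0.0212  0.1097] ((47
[... 397 characters left out ...]
088 med [ 0.4653 -0.1029  0.0826] ((464.4131774902344, -104.74497985839844), (44.72220230102539, 46.18564987182617), 34.868446350097656)
   body bbox [ 0.446 -0.126  0.03 ] [ 0.489 -0.079  0.072]
well 0 top 116 [638.2 126.3] 41.3 fit [0.6387 0.1303] 0.0354
well 0 scene 195 [639.8 127.6] 42.0 fit [0.6396 0.1316] 0.0359
well 1 top 114 [632.  46.] 41.8 fit [0.6322 0.0502] 0.0358
well 1 scene 181 [631.5  45.8] 42.8 fit [0.6329 0.0492] 0.0361
well 2 top 116 [624.3 -36. ] 42.2 fit [ 0.6257 -0.0324] 0.036
well 2 scene 185 [625.6 -35.7] 42.6 fit [ 0.6264 -0.0324] 0.0361
well 3 top 117 [ 619.5 -112.3] 37.2 fit [ 0.6194 -0.1121] 0.0353
well 3 scene 161 [ 618.8 -112. ] 38.1 fit [ 0.6197 -0.1121] 0.0354
```

View pics/crop1.png

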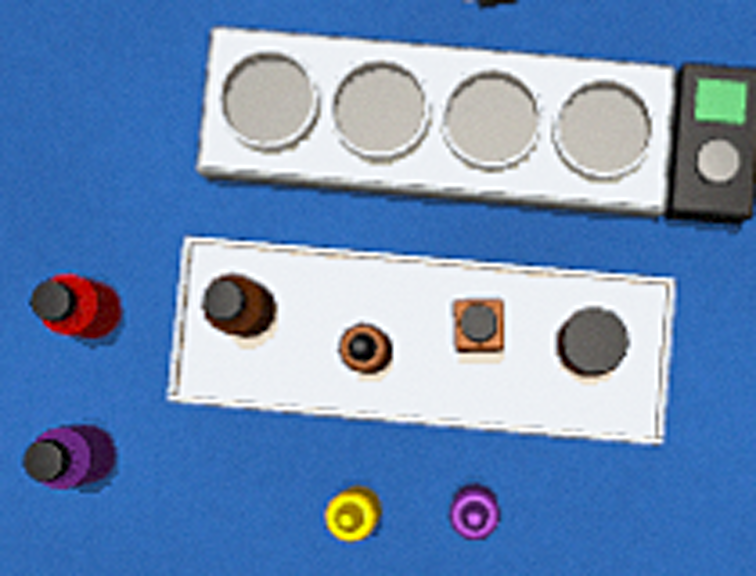

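The crop confirms it: the brown row is tall (240,305), slim (362,348), square (480,325) and jar (593,342). The purple, red and yellow ones stand off the tray. I'll grip across the row (tool y along world x), which keeps the fingers clear of neighbouring bottles.

```bash
cat > go.py <<'E'
import sys
from h import *
from scipy.spatial.transform import Rotation as Ro
# usage: x y z [yaw of tool y from world x, deg]; prints shift in tool axes (mm) and turn about tool z
a=[float(v) for v in sys.argv[1:]]; s=sensors.get_state(); q=s['orientation']
M=Ro.from_quat(np.array(q)[[1,2,3,0]]).as_matrix()
yaw=np.arctan2(M[1,1],M[0,1]); want=np.radians(a[3] if len(a)>3 else 0)
print('tcp',np.round(s['tcp_pos'],4),'yaw',np.degrees(yaw).round(2),'tilt',np.degrees(np.arccos(-M[2,2])).round(2),'shift',(M.T@(np.array(a[:3])-s['tcp_pos'])*1000).round(1),'turn',round((yaw-want+np.pi/2)%np.pi-np.pi/2,3),'q',np.round(s['joint_pos'],2))
E
python3 go.py .4885 .1525 .23
python3 - <<'E'
from h import *
c=imaging.read_camera('top');P=cloud(c)
d=np.hypot(P[...,0]-.474,P[...,1]+.023)<.035
m=d&(P[...,2]>.074)&(P[...,2]<.095)
q=P[m][:,:2].astype(np.float32)*1000
print(len(q),cv2.minAreaRect(q))
u0=c['color'][190:235,300:345];
b=u0.astype(int); br=((b[...,2]-b[...,0]>25)).astype(np.uint8); n,l,st,ce=cv2.connectedComponentsWithStats(br); print(st,ce)
i=1+np.argmax(st[1:,4]);v,u=np.nonzero(l==i);X=plane(c,u+300,v+190,.084)[:,:2].astype(np.float32)*1000;print(cv2.minAreaRect(X))
E
```

```text
tcp [0.1866 0.5435 0.2307] yaw 71.04 tilt 0.07 shift [-412.5 -271.8    1. ] turn 1.24 q [ 1.1   0.31  0.05  1.3  -0.    1.43]
108 ((474.3573303222656, -23.095903396606445), (33.21603775024414, 32.98879623413086), 0.635810136795044)
[[   0    0   45   45 1843]
 [   9    3    2    1    2]
 [  19    4    4    1    4]
 [  28    5    6    1    6]
 [  37    6    8    1    8]
 [  16   13   14   18  162]] [[21.83722192 22.17145958]
 [ 9.5         3.        ]
 [20.5         4.        ]
 [30.5         5.        ]
 [40.5         6.        ]
 [22.81481481 22.14814815]]
((469.1995544433594, -23.09159278869629), (42.92026138305664, 32.844459533691406), 0.4885092079639435)
```

```bash
python3 -m handwheel '[[-41,-27,0,0.13,1],[-82,-54,0,0.26,1],[-123,-81,0,0.39,1],[-164,-108,0,0.52,1],[-205,-135,0,0.65,1],[-246,-162,0,0.78,1],[-287,-190,0,0.91,1],[-328,-217,0,1.04,1]]' 40; python3 go.py .4885 .1525 .20 0
```

```text
clock: 1.05
tcp_pos: [0.4273, 0.2303, 0.2315]
orientation: [0.0, 0.635, 0.772, 0.0]
wrist_force: [1.0, 1.6, -0.5]
finger_gap: 0.0853
grip_force: 0.0
tcp [0.4273 0.2303 0.2315] yaw 11.15 tilt 0.03 shift [-88.2  44.9  31.5] turn 0.195 q [ 0.33  0.14 -0.18  1.25  0.    1.7 ]
```

```bash
python3 -m handwheel '[[-30,15,0,0.1,1],[-60,30,0,0.195,1],[-85,43,10,0.195,1],[-85,43,20,0.195,1],[-85,43,20,0.195,1],[-85,43,20,0.195,1]]'; python3 go.py .4885 .1525 .20 0
python3 - <<'E'
from h import *
c=imaging.read_camera('wrist');cv2.imwrite('pics/w1.png',c['color']);print(c['xyz'],R(c).round(3).tolist(),c['fx'])
E
```

```text
clock: 1.65
tcp_pos: [0.4846, 0.1578, 0.211]
orientation: [-0.001, 0.705, 0.709, -0.0]
wrist_force: [-0.9, 0.3, 0.4]
finger_gap: 0.0854
grip_force: 0.0
tcp [0.4846 0.1578 0.211 ] yaw 0.33 tilt 0.08 shift [-5.3  3.9 11. ] turn 0.006 q [ 0.16  0.2  -0.16  1.22  0.    1.72]
[0.48391323 0.22808459 0.35432879] [[1.0, 0.005, 0.0], [0.005, -0.96, -0.279], [-0.001, 0.279, -0.96]] 329.4450541773898
```

View pics/w1.png

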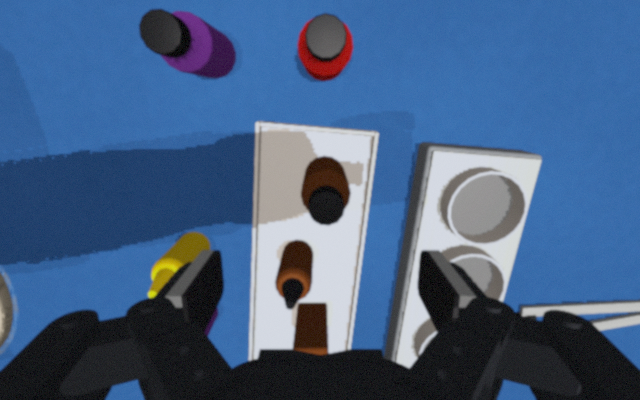

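The wrist view shows the tall bottle's cap at (325,205), on the fingers' centre line, with the collars on the right. I'll check that position by ray and then descend.

```bash
python3 - <<'E'
from h import *
c=imaging.read_camera('wrist');im=c['color'];g=im.max(2)
m=(g<50).astype(np.uint8);m[:150]=0;m[235:]=0;m[:,:290]=0;m[:,360:]=0
n,l,st,ce=cv2.connectedComponentsWithStats(m);i=1+np.argmax(st[1:,4]);print(st[i],ce[i],plane(c,*ce[i],.119))
P=cloud(c);q=P[(l==i)&(abs(P[...,2]-.119)<.006)];print(len(q),q.min(0),q.max(0))
E
python3 -m handwheel '[[-5,4,30,0.006,1],[-5,4,60,0.006,1],[-5,4,60,0.006,1]]'; python3 go.py .4885 .1525 .052 0
```

```text
[ 307  185   37   39 1074] [325.17597765 203.79608939] [0.48806376 0.15363945 0.119     ]
937 [0.47507981 0.13818323 0.11312773] [0.50152544 0.16421786 0.12159541]
clock: 2.05
tcp_pos: [0.4866, 0.1527, 0.1484]
orientation: [-0.002, 0.707, 0.707, -0.002]
wrist_force: [0.1, -0.7, 0.4]
finger_gap: 0.0856
grip_force: 0.0
tcp [0.4866 0.1527 0.1484] yaw 0.03 tilt 0.35 shift [-0.2  2.5 96.4] turn 0.0 q [ 0.15  0.23 -0.27  1.07  0.    1.72]
```

```bash
python3 -m handwheel '[[0,1,30,0,1],[0,1,60,0,1],[0,1,80,0,1],[0,1,96,0,1],[0,1,96,0,1],[0,1,96,0,1],[0,1,96,0,1]]' && python3 go.py .488 .1525 .052 0; python3 -m handwheel '[[0,0,0,0,0.4],[0,0,0,0,0.3],[0,0,0,0,0.3],[0,0,0,0,0.3],[0,0,0,0,0.3],[0,0,0,0,0.3],[0,0,0,0,0.3],[0,0,0,0,0.3]]' 40; python3 go.py .6392 .1316 .25 0
```

```text
clock: 2.75
tcp_pos: [0.4919, 0.1528, 0.0571]
orientation: [0.001, 0.707, 0.707, 0.001]
wrist_force: [0.3, -0.1, 0.3]
finger_gap: 0.0856
grip_force: 0.0
tcp [0.4919 0.1528 0.0571] yaw -0.03 tilt 0.16 shift [-0.3 -3.9  5.1] turn -0.001 q [ 0.15  0.32 -0.4   0.85  0.    1.72]
clock: 3.55
tcp_pos: [0.4907, 0.1524, 0.0561]
orientation: [0.0, 0.707, 0.707, 0.0]
wrist_force: [-1.8, 0.5, 5.8]
finger_gap: 0.043
grip_force: 39.9
tcp [0.4907 0.1524 0.0561] yaw -0.06 tilt 0.04 shift [ -20.6  148.6 -193.8] turn -0.001 q [ 0.14  0.32 -0.4   0.85  0.    1.72]
```

The grip sits a little high on the tall bottle, close to its shoulder, so I'll regrip 6 mm lower.

```bash
python3 -m handwheel '[[0,0,0,0,0.7],[0,0,0,0,0.7],[0,-2,3,0,0.7],[0,-2,6,0,0.7],[0,-2,6,0,0.3],[0,-2,6,0,0.3],[0,-2,6,0,0.3],[0,-2,6,0,0.3]]' 45; python3 -m handwheel '[[0,0,0,0,0.3],[0,0,0,0,0.3],[0,0,-10,0,0.3],[0,0,-30,0,0.3],[0,0,-60,0,0.3],[0,0,-90,0,0.3],[0,0,-90,0,0.3],[0,0,-90,0,0.3]]'; python3 go.py .6392 .1316 .14 0
```

```text
clock: 4.35
tcp_pos: [0.4883, 0.1523, 0.0491]
orientation: [-0.0, 0.707, 0.707, -0.0]
wrist_force: [-0.4, -0.3, -1.9]
finger_gap: 0.0429
grip_force: 45.8
clock: 5.15
tcp_pos: [0.4893, 0.1525, 0.1404]
orientation: [0.001, 0.707, 0.707, 0.001]
wrist_force: [0.9, 0.6, -2.2]
finger_gap: 0.0426
grip_force: 46.2
tcp [0.4893 0.1525 0.1404] yaw -0.06 tilt 0.15 shift [-20.7 149.9   0.8] turn -0.001 q [ 0.15  0.24 -0.28  1.05  0.    1.72]
```

```bash
python3 -m handwheel '[[-3,20,0,0,0.3],[-7,50,0,0,0.3],[-11,80,0,0,0.3],[-16,110,0,0,0.3],[-19,135,0,0,0.3],[-21,150,0,0,0.3],[-21,150,0,0,0.3],[-21,150,0,0,0.3]]'; python3 go.py .6392 .1316 .085 0
python3 - <<'E'
from h import *
c=imaging.read_camera('scene');cv2.imwrite('pics/s1.png',cv2.resize(c['color'][120:360,180:500],None,fx=2.5,fy=2.5))
E
```

```text
clock: 5.95
tcp_pos: [0.6373, 0.1311, 0.1374]
orientation: [-0.001, 0.708, 0.707, -0.001]
wrist_force: [-0.0, 0.7, -1.8]
finger_gap: 0.0429
grip_force: 46.3
tcp [0.6373 0.1311 0.1374] yaw -0.07 tilt 0.21 shift [ 0.5  2.1 52.4] turn -0.001 q [0.08 0.5  0.1  1.17 0.   1.65]
```

View pics/s1.png

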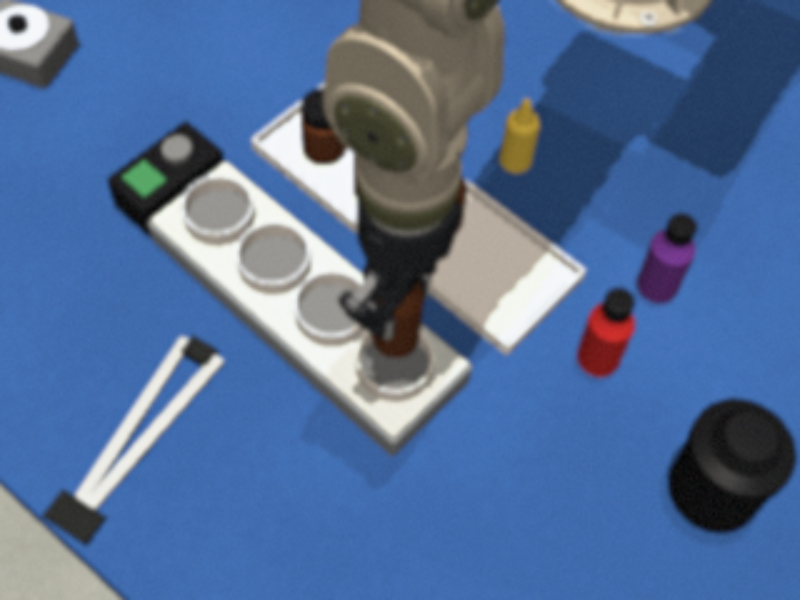

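The tall bottle hangs upright over the leftmost collar, at about (395,350) in this crop. I'll lower it gently and watch the force.

```bash
python3 -m handwheel '[[0,1,15,0,0.3],[0,1,30,0,0.3],[0,1,40,0,0.3],[0,1,46,0,0.3],[0,1,48,0,0.3],[0,1,48,0,0.3],[0,1,48,0,0.3]]'; python3 go.py .6392 .1316 .085 0; python3 -m handwheel '[[0,0,1,0,0.3],[0,0,2,0,0.3],[0,0,2,0,0.3]]'; python3 go.py .6392 .1316 .085 0
```

```text
clock: 6.7
tcp_pos: [0.6399, 0.1313, 0.092]
orientation: [0.0, 0.707, 0.707, 0.0]
wrist_force: [0.7, 0.0, -1.0]
finger_gap: 0.0427
grip_force: 46.3
tcp [0.6399 0.1313 0.092 ] yaw -0.06 tilt 0.07 shift [ 0.3 -0.8  7. ] turn -0.001 q [0.08 0.53 0.03 1.07 0.   1.65]
clock: 7.0
tcp_pos: [0.6396, 0.1312, 0.0894]
orientation: [0.0, 0.707, 0.707, 0.0]
wrist_force: [0.9, -0.2, -0.8]
finger_gap: 0.0435
grip_force: 46.3
tcp [0.6396 0.1312 0.0894] yaw -0.06 tilt 0.01 shift [ 0.4 -0.4  4.4] turn -0.001 q [0.08 0.53 0.03 1.06 0.   1.65]
```

```bash
python3 -m handwheel '[[0,0,1,0,0.3],[0,0,2,0,0.3],[0,0,3,0,0.3],[0,0,3,0,0.3],[0,0,3,0,0.3]]'; python3 -m handwheel '[[0,0,0.5,0,0.3],[0,0,1,0,0.3],[0,0,1,0,0.3]]'; python3 go.py .6392 .1316 .085 0
```

```text
clock: 7.5
tcp_pos: [0.6395, 0.1312, 0.0862]
orientation: [-0.0, 0.707, 0.707, -0.0]
wrist_force: [-0.1, -0.2, -2.1]
finger_gap: 0.043
grip_force: 46.3
clock: 7.8
tcp_pos: [0.6395, 0.1312, 0.0852]
orientation: [-0.0, 0.707, 0.707, 0.0]
wrist_force: [-0.7, 0.1, -1.1]
finger_gap: 0.0425
grip_force: 46.3
tcp [0.6395 0.1312 0.0852] yaw -0.06 tilt 0.01 shift [ 0.4 -0.3  0.2] turn -0.001 q [0.08 0.53 0.02 1.06 0.   1.65]
```

Predicted contact is here, but the force hasn't changed yet, so I'll go down in 1 mm steps.

```bash
python3 -m handwheel '[[0,0,1,0,0.3],[0,0,1,0,0.3]]' | grep -A0 -E "tcp_pos|wrist"; python3 -m handwheel '[[0,0,1,0,0.3],[0,0,1,0,0.3]]'| grep -E "tcp_pos|wrist"
```

```text
tcp_pos: [0.6397, 0.1312, 0.085]
--
wrist_force: [-1.5, -0.0, 3.5]
tcp_pos: [0.6397, 0.1313, 0.0849]
wrist_force: [-3.2, -0.2, 9.3]
```

Contact: +9 N upward. I'll release, raise and go on to the slim bottle.

```bash
python3 -m handwheel '[[0,0,0,0,0.7],[0,0,0,0,1],[0,0,0,0,1],[0,0,-15,0,1],[0,0,-40,0,1],[0,0,-80,0,1],[0,0,-120,0,1],[0,0,-120,0,1]]'; python3 -m handwheel '[[-15,-40,0,0,1],[-30,-80,0,0,1],[-45,-120,0,0,1],[-60,-155,0,0,1],[-71,-180,0,0,1],[-71,-181,10,0,1],[-71,-181,30,0,1],[-71,-181,30,0,1]]'; python3 go.py .458 .060 .039 0
python3 - <<'E'
from h import *
c=imaging.read_camera('wrist');im=c['color'];cv2.imwrite('pics/w2.png',im)
P=cloud(c)
q=P[(np.hypot(P[...,0]-.458,P[...,1]-.06)<.03)&(P[...,2]>.098)&(P[...,2]<.112)];print(len(q),np.median(q,0),q.min(0),q.max(0))
q=P[(np.hypot(P[...,0]-.458,P[...,1]-.06)<.03)&(P[...,2]>.03)&(P[...,2]<.07)];print(len(q),q.min(0),q.max(0))
E
```

```text
clock: 9.0
tcp_pos: [0.6428, 0.1315, 0.2099]
orientation: [0.003, 0.707, 0.707, 0.004]
wrist_force: [1.1, -0.1, 0.4]
finger_gap: 0.0855
grip_force: 0.0
clock: 9.8
tcp_pos: [0.4572, 0.0605, 0.1708]
orientation: [-0.001, 0.708, 0.707, -0.001]
wrist_force: [-0.3, -0.2, -0.2]
finger_gap: 0.0852
grip_force: 0.0
tcp [0.4572 0.0605 0.1708] yaw -0.07 tilt 0.21 shift [ -0.5   1.3 131.8] turn -0.001 q [-0.04  0.13 -0.34  1.1   0.    1.53]
238 [0.45831367 0.05965978 0.1051999 ] [0.45212782 0.05336569 0.0980064 ] [0.46388517 0.06381697 0.10816619]
375 [0.44075775 0.06098356 0.03000791] [0.47471864 0.07566779 0.06987484]
```

View pics/w2.png

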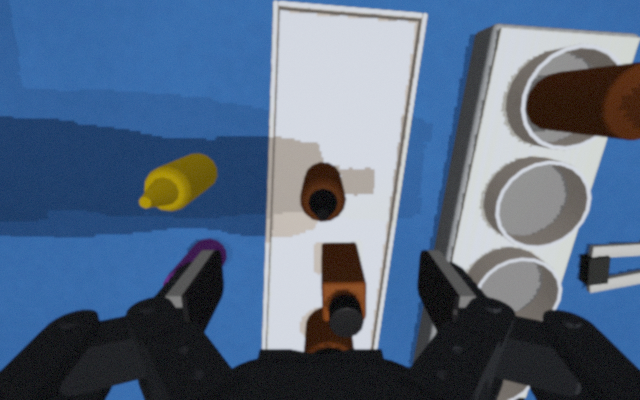

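The tall bottle stands in its collar at (580,100), and the slim bottle at (322,200) sits under the gripper centre. Descending to grasp it.

```bash
python3 -m handwheel '[[-0.5,0,30,0,1],[-0.5,0,60,0,1],[-0.5,0,90,0,1],[-0.5,0,115,0,1],[-0.5,0,130,0,1],[-0.5,0,130,0,1],[-0.5,0,130,0,1],[-0.5,0,130,0,0.6]]'; python3 -m handwheel '[[0,0,0,0,0.3],[0,0,0,0,0.2],[0,0,0,0,0.2],[0,0,0,0,0.2],[0,0,0,0,0.2]]' 45; python3 go.py .6326 .0499 .14 0
```

```text
clock: 10.65
tcp_pos: [0.4599, 0.06, 0.0444]
orientation: [0.001, 0.707, 0.707, 0.001]
wrist_force: [0.1, 0.6, 1.0]
finger_gap: 0.0731
grip_force: 0.0
clock: 11.15
tcp_pos: [0.459, 0.0599, 0.0442]
orientation: [0.001, 0.707, 0.707, 0.001]
wrist_force: [-0.5, 0.6, 5.0]
finger_gap: 0.0345
grip_force: 44.5
tcp [0.459  0.0599 0.0442] yaw -0.06 tilt 0.09 shift [ -9.8 173.7 -95.5] turn -0.001 q [-0.04  0.25 -0.54  0.78  0.    1.53]
```

```bash
python3 -m handwheel '[[0,0,0,0,0.6],[0,0,0,0,0.6],[0,-1,3,0,0.6],[0,-1,6,0,0.6],[0,-1,6,0,0.2],[0,-1,6,0,0.2],[0,-1,6,0,0.2],[0,-1,6,0,0.2]]' 45; python3 -m handwheel '[[0,0,0,0,0.2],[0,0,0,0,0.2],[0,0,-10,0,0.2],[0,0,-35,0,0.2],[0,0,-70,0,0.2],[0,0,-95,0,0.2],[0,0,-95,0,0.2],[0,0,-95,0,0.2]]'; python3 go.py .6326 .0499 .13 0
```

```text
clock: 11.95
tcp_pos: [0.4574, 0.0599, 0.0372]
orientation: [-0.0, 0.707, 0.707, -0.0]
wrist_force: [-0.6, -0.1, -0.8]
finger_gap: 0.0347
grip_force: 44.8
clock: 12.75
tcp_pos: [0.458, 0.0599, 0.1331]
orientation: [0.001, 0.707, 0.707, 0.001]
wrist_force: [-0.4, -0.1, -1.5]
finger_gap: 0.0349
grip_force: 45.1
tcp [0.458  0.0599 0.1331] yaw -0.06 tilt 0.11 shift [ -9.8 174.6   3.4] turn -0.001 q [-0.04  0.15 -0.41  1.    0.    1.53]
```

```bash
python3 -m handwheel '[[-1,20,0,0,0.2],[-3,50,0,0,0.2],[-5,85,0,0,0.2],[-7,120,0,0,0.2],[-9,150,0,0,0.2],[-10,174,0,0,0.2],[-10,174,0,0,0.2],[-10,174,0,0,0.2]]'; python3 -m handwheel '[[0,0,15,0,0.2],[0,0,30,0,0.2],[0,0,42,0,0.2],[0,0,50,0,0.2],[0,0,54,0,0.2],[0,0,54,0,0.2],[0,0,54,0,0.2]]'; python3 go.py .6326 .0499 .073 0
```

```text
clock: 13.55
tcp_pos: [0.6302, 0.0497, 0.1301]
orientation: [-0.002, 0.707, 0.707, -0.001]
wrist_force: [-0.5, 0.4, -2.2]
finger_gap: 0.035
grip_force: 45.3
clock: 14.25
tcp_pos: [0.6317, 0.0497, 0.0788]
orientation: [0.0, 0.707, 0.707, 0.0]
wrist_force: [0.2, 0.1, -1.1]
finger_gap: 0.0352
grip_force: 45.3
tcp [0.6317 0.0497 0.0788] yaw -0.05 tilt 0.04 shift [0.2 0.9 5.8] turn -0.001 q [-0.05  0.5  -0.05  1.02  0.    1.52]
```

```bash
python3 -m handwheel '[[0,1,1.5,0,0.2],[0,1,3,0,0.2],[0,1,4,0,0.2],[0,1,4.5,0,0.2],[0,1,4.5,0,0.2]]'| grep -E "tcp_pos|wrist"; python3 -m handwheel '[[0,0,1,0,0.2],[0,0,1,0,0.2]]' | grep -E "tcp_pos|wrist"; python3 -m handwheel '[[0,0,1,0,0.2],[0,0,1,0,0.2]]'| grep -E "tcp_pos|wrist"
```

```text
tcp_pos: [0.6324, 0.0497, 0.0737]
wrist_force: [-0.1, 0.1, -1.1]
tcp_pos: [0.6326, 0.0497, 0.0729]
wrist_force: [0.7, 0.2, 0.2]
tcp_pos: [0.6327, 0.0497, 0.0729]
wrist_force: [-1.6, -0.5, 5.9]
```

```bash
python3 -m handwheel '[[0,0,0,0,0.7],[0,0,0,0,1],[0,0,0,0,1],[0,0,-15,0,1],[0,0,-40,0,1],[0,0,-80,0,1],[0,0,-120,0,1],[0,0,-120,0,1]]'; python3 -m handwheel '[[-18,-40,0,0,1],[-36,-80,0,0,1],[-54,-120,0,0,1],[-72,-150,0,0,1],[-72.5,-158,0,0,1],[-72.5,-159,10,0,1],[-72.5,-159,25,0,1],[-72.5,-159,25,0,1]]'; python3 go.py .4742 -.023 .040 0
python3 - <<'E'
from h import *
c=imaging.read_camera('wrist');im=c['color'];cv2.imwrite('pics/w3.png',im)
P=cloud(c)
d=np.hypot(P[...,0]-.474,P[...,1]+.023)<.03
q=P[d&(abs(P[...,2]-.109)<.004)];print(len(q),np.median(q,0),q.min(0),q.max(0))
q=P[d&(abs(P[...,2]-.084)<.004)];print(len(q),q.min(0),q.max(0),cv2.minAreaRect(q[:,:2].astype(np.float32)*1000))
E
```

```text
clock: 15.95
tcp_pos: [0.6358, 0.0496, 0.1984]
orientation: [0.004, 0.707, 0.707, 0.004]
wrist_force: [0.8, -0.2, -0.3]
finger_gap: 0.0848
grip_force: 0.0
clock: 16.75
tcp_pos: [0.4731, -0.022, 0.1644]
orientation: [-0.001, 0.707, 0.707, -0.001]
wrist_force: [0.2, 0.0, 1.1]
finger_gap: 0.0853
grip_force: 0.0
tcp [ 0.4731 -0.022   0.1644] yaw -0.03 tilt 0.17 shift [ -1.1   1.5 124.4] turn -0.0 q [-0.22  0.15 -0.33  1.09  0.    1.35]
1209 [ 0.47546877 -0.02339266  0.10953618] [ 0.46265285 -0.03674204  0.10502134] [ 0.48770141 -0.01149112  0.11203796]
1180 [ 0.45716849 -0.04230451  0.0800512 ] [ 0.49336934 -0.00608672  0.08690445] ((475.2605895996094, -24.207983016967773), (35.90632247924805, 35.630577087402344), 1.3351526260375977)
```

View pics/w3.png

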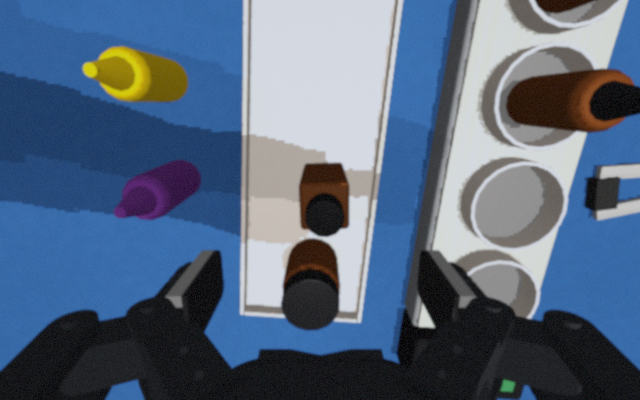

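The slim bottle stands in the second collar at (560,95). The square bottle at (323,195) is square to the fingers at (0.475, -0.024).

```bash
python3 -m handwheel '[[-1.5,0.5,30,0,1],[-1.5,0.5,60,0,1],[-1.5,0.5,90,0,1],[-1.5,0.5,115,0,1],[-1.5,0.5,128,0,1],[-1.5,0.5,128,0,1],[-1.5,0.5,128,0,1],[-1.5,0.5,128,0,0.6]]'; python3 -m handwheel '[[0,0,0,0,0.3],[0,0,0,0,0.2],[0,0,0,0,0.2],[0,0,0,0,0.2],[0,0,0,0,0.2],[0,0,0,0,0.2]]' 45; python3 go.py .6260 -.0319 .14 0
```

```text
clock: 17.6
tcp_pos: [0.4747, -0.024, 0.039]
orientation: [0.0, 0.707, 0.707, 0.0]
wrist_force: [-1.0, -0.3, 0.0]
finger_gap: 0.0733
grip_force: 0.0
clock: 18.2
tcp_pos: [0.4743, -0.0242, 0.0392]
orientation: [0.0, 0.707, 0.707, 0.0]
wrist_force: [-0.2, 0.2, 2.7]
finger_gap: 0.0354
grip_force: 45.2
tcp [ 0.4743 -0.0242  0.0392] yaw -0.06 tilt 0.05 shift [  -7.6  151.8 -100.7] turn -0.001 q [-0.22  0.27 -0.52  0.78  0.    1.35]
```

Good grip. Lift by 95 mm, carry across, then lower; contact is predicted at z ≈ 0.075.

```bash
python3 -m handwheel '[[0,0,-10,0,0.2],[0,0,-35,0,0.2],[0,0,-70,0,0.2],[0,0,-95,0,0.2],[0,0,-95,0,0.2],[0,0,-95,0,0.2]]'; python3 -m handwheel '[[-1,20,0,0,0.2],[-2,50,0,0,0.2],[-4,80,0,0,0.2],[-6,110,0,0,0.2],[-7,135,0,0,0.2],[-8,152,0,0,0.2],[-8,152,0,0,0.2],[-8,152,0,0,0.2]]'; python3 -m handwheel '[[0,0,15,0,0.2],[0,0,30,0,0.2],[0,0,42,0,0.2],[0,0,50,0,0.2],[0,0,54,0,0.2],[0,0,54,0,0.2],[0,0,54,0,0.2]]'; python3 go.py .6260 -.0319 .0752 0
```

```text
clock: 18.8
tcp_pos: [0.474, -0.0242, 0.1341]
orientation: [0.0, 0.707, 0.707, 0.0]
wrist_force: [0.3, -0.4, -1.7]
finger_gap: 0.0355
grip_force: 45.2
clock: 19.6
tcp_pos: [0.6244, -0.032, 0.1317]
orientation: [-0.002, 0.707, 0.707, -0.001]
wrist_force: [-1.2, -0.1, -1.1]
finger_gap: 0.0358
grip_force: 45.4
clock: 20.3
tcp_pos: [0.6262, -0.0323, 0.0803]
orientation: [0.0, 0.707, 0.707, 0.0]
wrist_force: [0.5, -0.7, -0.6]
finger_gap: 0.0356
grip_force: 45.4
tcp [ 0.6262 -0.0323  0.0803] yaw -0.06 tilt 0.04 shift [ 0.4 -0.2  5.1] turn -0.001 q [-0.18  0.49 -0.07  1.01  0.    1.39]
```

```bash
python3 -m handwheel '[[0,0,1.5,0,0.2],[0,0,3,0,0.2],[0,0,4,0,0.2],[0,0,4,0,0.2]]'| grep -E "tcp_pos|wrist"; python3 -m handwheel '[[0,0,1,0,0.2],[0,0,1,0,0.2]]' | grep -E "tcp_pos|wrist"; python3 -m handwheel '[[0,0,1,0,0.2],[0,0,1,0,0.2]]'| grep -E "tcp_pos|wrist"
```

```text
tcp_pos: [0.6258, -0.0322, 0.0757]
wrist_force: [-0.1, -0.5, -1.2]
tcp_pos: [0.626, -0.0323, 0.0752]
wrist_force: [-1.0, 0.0, 2.1]
tcp_pos: [0.626, -0.0323, 0.0752]
wrist_force: [-2.1, 0.5, 7.9]
```

```bash
python3 -m handwheel '[[0,0,0,0,0.7],[0,0,0,0,1],[0,0,0,0,1],[0,0,-15,0,1],[0,0,-40,0,1],[0,0,-80,0,1],[0,0,-115,0,1],[0,0,-115,0,1]]'; python3 -m handwheel '[[-18,-40,0,0,1],[-36,-80,0,0,1],[-54,-120,0,0,1],[-72,-150,0,0,1],[-72,-162,10,0,1],[-72,-162,30,0,1],[-72,-162,40,0,1],[-72,-162,40,0,1]]'; python3 go.py .464 -.1045 .028 0
python3 - <<'E'
from h import *
c=imaging.read_camera('wrist');im=c['color'];cv2.imwrite('pics/w4.png',im)
P=cloud(c)
d=np.hypot(P[...,0]-.464,P[...,1]+.1045)<.035
q=P[d&(abs(P[...,2]-.082)<.004)];print(len(q),np.median(q,0),q.min(0),q.max(0),cv2.minEnclosingCircle(q[:,:2].astype(np.float32)*1000))
E
```

```text
clock: 21.9
tcp_pos: [0.629, -0.0328, 0.1946]
orientation: [0.004, 0.707, 0.707, 0.003]
wrist_force: [0.7, 0.0, 0.4]
finger_gap: 0.0854
grip_force: 0.0
clock: 22.7
tcp_pos: [0.4626, -0.1036, 0.1469]
orientation: [-0.002, 0.707, 0.707, -0.001]
wrist_force: [0.2, 0.5, 0.5]
finger_gap: 0.0854
grip_force: 0.0
tcp [ 0.4626 -0.1036  0.1469] yaw -0.06 tilt 0.2 shift [ -1.    1.8 118.9] turn -0.001 q [-0.39  0.17 -0.36  1.05  0.    1.18]
3608 [ 0.46439432 -0.10538684  0.08258775] [ 0.44145392 -0.13003846  0.07803256] [ 0.48730578 -0.08335598  0.08491486] ((464.40655517578125, -106.6491928100586), 23.43365478515625)
```

View pics/w4.png

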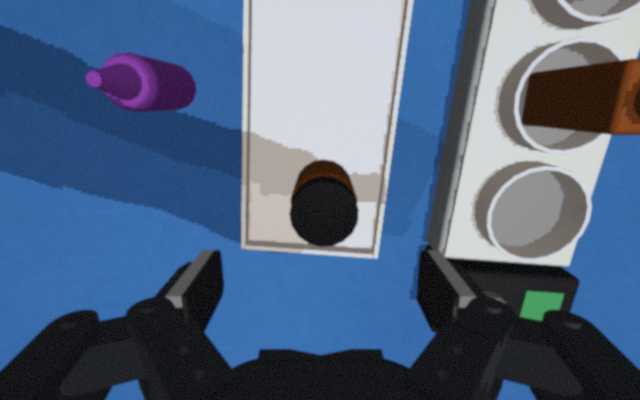

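The square bottle stands in the third collar at (570,95). The jar at (323,210) is centred between the fingers at (0.464, -0.1055).

```bash
python3 -m handwheel '[[-1.5,0.5,30,0,1],[-1.5,0.5,60,0,1],[-1.5,0.5,90,0,1],[-1.5,0.5,110,0,1],[-1.5,0.5,121,0,1],[-1.5,0.5,121,0,1],[-1.5,0.5,121,0,1],[-1.5,0.5,121,0,1]]'; python3 -m handwheel '[[0,0,0,0,0.5],[0,0,0,0,0.35],[0,0,0,0,0.35],[0,0,0,0,0.35],[0,0,0,0,0.35],[0,0,0,0,0.35]]' 45; python3 go.py .6195 -.1136 .14 0
```

```text
clock: 23.55
tcp_pos: [0.4656, -0.106, 0.029]
orientation: [0.001, 0.707, 0.707, 0.001]
wrist_force: [-0.2, -0.2, 0.5]
finger_gap: 0.0855
grip_force: 0.0
clock: 24.15
tcp_pos: [0.4649, -0.1058, 0.0287]
orientation: [0.001, 0.707, 0.707, 0.0]
wrist_force: [-0.9, -1.1, 5.1]
finger_gap: 0.0483
grip_force: 46.6
tcp [ 0.4649 -0.1058  0.0287] yaw -0.06 tilt 0.08 shift [  -7.7  154.8 -111.1] turn -0.001 q [-0.39  0.29 -0.53  0.75  0.    1.18]
```

```bash
python3 -m handwheel '[[0,0,-10,0,0.35],[0,0,-35,0,0.35],[0,0,-70,0,0.35],[0,0,-95,0,0.35],[0,0,-95,0,0.35],[0,0,-95,0,0.35]]'; python3 -m handwheel '[[-1,20,0,0,0.35],[-2,50,0,0,0.35],[-4,80,0,0,0.35],[-6,110,0,0,0.35],[-7,135,0,0,0.35],[-8,155,0,0,0.35],[-8,155,0,0,0.35],[-8,155,0,0,0.35]]'; python3 -m handwheel '[[0,0,15,0,0.35],[0,0,30,0,0.35],[0,0,42,0,0.35],[0,0,50,0,0.35],[0,0,54,0,0.35],[0,0,54,0,0.35],[0,0,54,0,0.35]]'; python3 go.py .6195 -.1136 .0645 0
```

```text
clock: 24.75
tcp_pos: [0.4644, -0.1057, 0.1229]
orientation: [0.0, 0.707, 0.707, 0.0]
wrist_force: [-0.7, -0.2, -2.4]
finger_gap: 0.0485
grip_force: 47.5
clock: 25.55
tcp_pos: [0.6177, -0.1133, 0.1203]
orientation: [-0.002, 0.707, 0.707, -0.001]
wrist_force: [-0.4, -0.2, -3.3]
finger_gap: 0.0486
grip_force: 47.6
clock: 26.25
tcp_pos: [0.6196, -0.1139, 0.0693]
orientation: [0.0, 0.707, 0.707, 0.0]
wrist_force: [0.7, -0.2, -2.2]
finger_gap: 0.0489
grip_force: 47.6
tcp [ 0.6196 -0.1139  0.0693] yaw -0.06 tilt 0.04 shift [ 0.3 -0.1  4.8] turn -0.001 q [-0.31  0.51 -0.07  0.99  0.    1.26]
```

```bash
python3 -m handwheel '[[0,0,1.5,0,0.35],[0,0,3,0,0.35],[0,0,3.5,0,0.35],[0,0,3.5,0,0.35]]'| grep -E "tcp_pos|wrist"; python3 -m handwheel '[[0,0,1,0,0.35],[0,0,1,0,0.35]]' | grep -E "tcp_pos|wrist"; python3 -m handwheel '[[0,0,1,0,0.35],[0,0,1,0,0.35]]'| grep -E "tcp_pos|wrist"
```

```text
tcp_pos: [0.6193, -0.1137, 0.0653]
wrist_force: [-0.4, -0.0, -2.3]
tcp_pos: [0.6195, -0.1138, 0.0647]
wrist_force: [-1.6, 0.6, 1.1]
tcp_pos: [0.6195, -0.1138, 0.0647]
wrist_force: [-2.5, 1.0, 6.0]
```

Contact. I'll release, raise, back off and inspect.

```bash
python3 -m handwheel '[[0,0,0,0,0.75],[0,0,0,0,1],[0,0,0,0,1],[0,0,-15,0,1],[0,0,-40,0,1],[0,0,-80,0,1],[0,0,-120,0,1],[0,0,-140,0,1]]'; python3 -m handwheel '[[0,-40,0,0,1],[0,-80,-10,0,1],[0,-120,-20,0,1],[0,-160,-20,0,1],[0,-200,-20,0,1],[0,-220,-20,0,1],[0,-220,-20,0,1]]'
python3 - <<'E'
from h import *
a=imaging.read_camera('scene')['color'][130:330,200:420];b=imaging.read_camera('top')['color'][100:300,200:420]
cv2.imwrite('pics/end.png',cv2.resize(np.hstack([a,b]),(792,360)))
c=imaging.read_camera('scene');P=cloud(c)
for n,x,y,h in(('tall',.6392,.1316,.155),('slim',.6326,.0499,.142),('square',.626,-.0319,.145),('jar',.6195,-.1136,.118)):
    q=P[(np.hypot(P[...,0]-x,P[...,1]-y)<.035)&(P[...,2]>h-.006)&(P[...,2]<h+.01)];print(n,len(q),np.median(q,0).round(3))
E
```

```text
clock: 27.85
tcp_pos: [0.6207, -0.1142, 0.2072]
orientation: [0.002, 0.707, 0.707, 0.001]
wrist_force: [0.9, 0.3, 0.6]
finger_gap: 0.0852
grip_force: 0.0
clock: 28.55
tcp_pos: [0.397, -0.1131, 0.2235]
orientation: [-0.0, 0.708, 0.706, -0.0]
wrist_force: [-0.2, 0.2, -0.1]
finger_gap: 0.0854
grip_force: 0.0
tall 125 [0.641 0.132 0.155]
slim 20 [0.634 0.049 0.14 ]
square 89 [ 0.627 -0.03   0.145]
jar 252 [ 0.62  -0.111  0.119]
```

View pics/end.png

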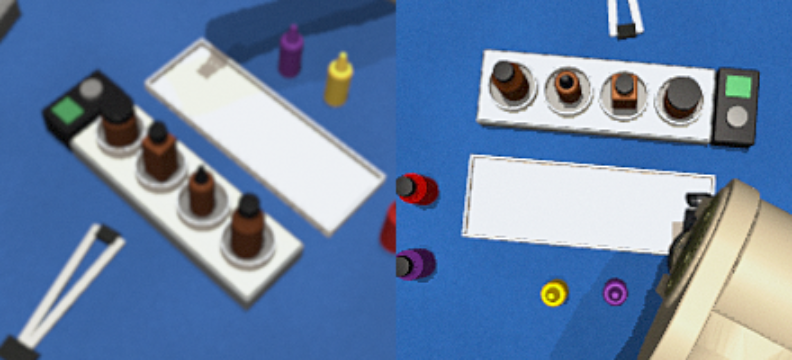

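All four bottles stand upright, centred in their collars, in the order tall (510,85), slim (568,88), square (625,92), jar (680,98). Cap heights match, the look-alikes haven't moved and the arm is clear.

```bash
python3 -c "from workcell import workorder; print(workorder.hand_in())"
```

```text
the job is handed in; nothing more can be done
None
```

All four bottles stand upright on the floors of their collars in the original order (tall, slim, square, jar from left to right), and the job was handed in at about 29 s on the robot's clock.

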